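# Back the indexing turntable to its start stop

### The arm

A 7-joint arm with a two-finger parallel gripper is mounted at the origin on the work surface. World frame = base frame: x ahead of the robot, y to its left, z up, the work surface at z = 0. Lengths are in mm, angles in rad, forces in N, time in s.
With the tool pointing down it reaches from about 425 to 950 mm from the base axis. Payload 16.7 kg.
Tool frame: the origin (TCP) lies midway between the tips of the shut fingers; the grasp point (between the pads) lies 19 mm behind it; z points along the fingers, y is the line along which they close (so a half turn about z gives the same grasp; the last joint's range is limited). The gripper opens to 94 mm and grips with 3 to 60 N. Pads are 16 mm wide; open, the fingers measure 119 mm over their backs; the gripper's body (75 mm by 177 mm) begins 78 mm behind the grasp point.
Start: joints at [1.052, 0.426, 0.074, 1.606, -0.034, 1.111, -0.067], TCP at [243.302, -629.586, 205.467] pointing down, gripper open.
Joint ranges: [-2.85, 2.85], [-0.5, 2.14], [-1.23, 1.37], [0.21, 2.46], [-1.02, 4.16], [0.16, 2.05], [-2.73, 2.73]. Speed limits (rad/s): [1.89, 1.89, 2.39, 2.39, 3.01, 3.01, 3.01].

### API

Orientations are given as a unit quaternion [w, x, y, z].
In Python, from rig import r gives the robot as it stands. The module is installed in compiled form; this text tells all that it offers.
- The arm moves only by the shell command python3 -m handwheel 'ROWS' [FORCE]. ROWS is JSON, a list of rows, each an object of numbers: "jaw": the opening, from 0 (shut) to 1 (fully open); "tx", "ty", "tz": the shift along the tool's x, y, z in cm; "roll": the turn about the tool's z in degrees. In form: [{"jaw": .., "tx": .., "ty": .., "tz": .., "roll": ..}, ...]. A call has 1 to 20 rows; each row is the pose to reach, as a shift and turn from the pose commanded when the call began, along the tool's axes at that moment; what a row does not reach only later rows make up. A row lasts 1/8 s, in which the tool goes at most 62.5 mm and 10.7 degrees, less where a joint would pass 70% of its speed; a pose out of reach is approached as far as the arm can. A call with a gripper value outside its range is refused whole. The fingers move at their own pace and stop on an object; FORCE is the grip in N (left out, the last holds). Time passes only in rows, so rows that repeat a pose let the fingers close. It gives the time, the measured TCP pose, the force, the opening and the grip force at its end, in the units of the state.
- r.state(): the state, without advancing time (a new reading comes with each control period).
- r.snapshot(name): name is "scene" or "top"; returns (picture, depth): 384x512x3 uint8, blue, green, red; 384x512 float32, mm along the optical axis (not along the pixel's ray), 0 where there is no reading.
- r.get_calibration(name): a dict with "camera_matrix" (3x3 intrinsics, pixels), "R" (3x3) and "t" (3): a world point X has camera coordinates R X + t. Camera axes: x right, y down, z forward; pixel columns grow to the right and rows downward; lengths in mm; the calibration is good to about 2 mm. A picture is of the moment at which its call begins. get_calibration takes no time and is no camera call.
- r.job_done(): hands the job in; it is judged then, once.
The state is a dict: "time_s": time; "q": joint angles; "joint_vel": joint speeds; "joint_torque": joint torques, N m; "eef_pos": TCP position; "tool_rot": TCP orientation; "wrist_force": force on the tool from outside, world axes, zero at the start; "moment": the same for the moment, N m; "gripper_width": finger opening in mm; "finger_force": force on a finger pad.
Only numpy, scipy, OpenCV 4.12 (cv2) and the standard library are available. Lean on these libraries where they do the work, as an engineer would, in place of code of your own. Each camera call takes 0.05 s, during which the arm holds its last target. There are 200 camera calls.

### The job

Return the ratchet turntable, with the small jug standing on it, to its start: lift the holding pawl and throw it right over so that it stays clear of the teeth, turn the wheel back (clockwise from above) by its upright knob until you feel its lug bear lightly on the rubber start stop, then lower the pawl fully home between the teeth. Be gentle: feel for the stop, never force the wheel against the pawl or the stop, keep the jug upright in the middle and leave everything else on the table where it is.

Things in the scene. Friction and masses are not known exactly. Their poses are not given: they have to be found in the camera images.
- turntable: fixed dark steel base of the indexing turntable. Origin on the table top (z = 0) on the vertical wheel axis; z up. Positions called 'base' below are in this frame, whose yaw varies. A post 26 x 16 mm at base (75, 149) mm, 66 mm tall, carries the pawl's hinge.
- wheel: aluminium disc, radius 140 mm, top 46 mm above the table, turning about the base's z axis; origin on that axis at table height. Turn = its yaw minus the base's, growing counter-clockwise from above: within 0.05 rad of 0 where the lug meets the stop. It starts at about 0.5 to 1.3 rad, so it must go back clockwise. Friction: about 3.5 N at the knob plus a little with speed; it stays where left.
- knob_top (a point): centre of the top of the wheel's only upright knob, a black round peg of 20 mm diameter, 46 to 112 mm above the table, 100 mm from the wheel axis. At wheel turn 0 it lies at -120 degrees in the base frame, base (-50, -87) mm.
- lug_face (a point): on the wheel: middle of the clockwise face of its lug, 12 mm wide, sticking 22 mm out of the rim at heights 31 to 45 mm. It must come to bear on the rubber buffer: the push needed at the knob then rises clearly above the wheel's friction (to some 8 N for a light 3 N on the buffer). When the arm pauses in mid-turn, the friction load on it fades towards zero and builds up again on the next push.
- stop: start stop on the base, just outside the rim: a fixed steel post 56 mm tall that carries, on its counter-clockwise side, a firm black rubber buffer (10 x 16 x 26 mm) on a short steel spindle. The buffer is set differently each time, up to 7 mm in or out along the rim (wheel turn -0.045 to 0.045 rad at contact), which no pose here tells: feel for it. Origin: the base's origin.
- stop_pad (a point): a fixed point: where the middle of the rubber buffer's face is at its middle setting, 152 mm from the axis at -37 degrees in the base frame, 38 mm above the table.
- pawl: steel holding pawl, 90 g; origin on its level hinge, at base (75, 130, 54) mm, axis along base y. Angle 0 (its z axis upright) = fully home, down between two teeth; it grows as the pawl is lifted, to 1.95 rad = thrown over, on its rest. By its weight it falls back below about 1.2 rad and stays over beyond 1.3; damped, it drops slowly. At the start it is down in or on the teeth (0 to 0.25 rad).
- pawl_tip (a point): middle of the underside of the pawl's tip, 10 mm thick, 12 mm wide, 75 mm from the hinge towards base -x. It drops between saw teeth standing on the rim (radius 122 to 140 mm, 14 mm high, 18 of them), whose steep faces stop the wheel turning clockwise. With the wheel against the stop the tip drops in freely; with the wheel 0.07 rad or more from turn 0 it may ride on a tooth and not go home.
- pawl_bar (a point): grip point on the pawl's round bar (12 mm diameter, 72 mm long, parallel to the hinge, sticking out from the tip away from the wheel), free all round. In the pawl's frame it is at (-75, 48, 16) mm: fully down at base (0, 178, 70) mm, thrown over at about base (118, 178, 118) mm. It moves on an arc about the hinge and can turn between the finger pads.
- small_jug: small buff stoneware jug, 80 mm across, 98 mm tall, standing loose in the middle of the wheel (its foot 46 mm above the table). Origin at the centre of its underside. It rides round with the wheel.
- eraser: white eraser 55 x 24 x 13 mm, lying right of the turntable; leave it.
- brush: brush 170 mm long lying left of the turntable; leave it.
- ink_jar: small amber jar, 40 mm across, 45 mm tall, beyond the turntable; leave it.
- pen_pot: green square pen pot, 85 mm tall with pens to 180 mm, at the right; leave it.
- pencil: pencil 150 mm long, 8 mm thick, lying further right of the turntable; leave it.
Mind the look-alikes: they are no part of the job. Of the things like the small_jug, leave any that is orange; of the rest the larger one is meant.

How it is judged:
By the outcome, as a careful person would: the job done as asked, in the order asked, and still so for the second after the job is handed in, with the robot touching nothing.
It also fails if it takes over 72 s, if anything falls off the work surface, if the arm or the gripper's body presses on something with over 40 N, if the wrist force passes 120 N, or if a joint passes its speed limit or range.

## Working session

There is one attempt and no reset: what is moved stays moved. The work goes in short steps, Python scripts to look and compute and a shell command to move; the robot and the scene stay as the last step left them, time stands still between calls to the robot, and variables do not carry over. Pictures are saved under pics/ and viewed, at most 10 in all, crops included, and the job is handed in when it is done.

```bash
mkdir -p pics
cat > h.py <<'E'
import numpy as np, cv2
from rig import r
def cal(n):
    c=r.get_calibration(n); return np.array(c["camera_matrix"]),np.array(c["R"]),np.array(c["t"]).ravel()
def ray(n,u,v,z):
    K,R,t=cal(n); C=-R.T@t; d=R.T@np.linalg.inv(K)@np.array([u,v,1.]); return C+d*(z-C[2])/d[2]
def proj(n,X):
    K,R,t=cal(n); p=K@(R@np.array(X,float)+t); return p[:2]/p[2]
def cloud(n,D):
    K,R,t=cal(n); v,u=np.mgrid[:D.shape[0],:D.shape[1]]
    P=np.stack([(u-K[0,2])/K[0,0]*D,(v-K[1,2])/K[1,1]*D,D],-1); return (P-t)@R
E
python3 - <<'E'
from h import *
a,d=r.snapshot("top"); b,e=r.snapshot("scene")
np.savez("s0.npz",a=a,d=d,b=b,e=e)
cv2.imwrite("pics/top0.png",cv2.resize(a,(800,600))); cv2.imwrite("pics/sc0.png",cv2.resize(b,(800,600)))
s=r.state(); print(s)
for n in("top","scene"):
    K,R,t=cal(n); print(n,K.round(1).tolist(),(-R.T@t).round(),R.round(2).tolist())
E
```

```text
{'time_s': 0.1, 'q': array([ 1.05248297,  0.42667526,  0.0738799 ,  1.60657662, -0.03411711,
        1.11075518, -0.06711664]), 'joint_vel': array([ 0.00129349, -0.00089992,  0.00036702, -0.00094111, -0.00088032,
        0.00047318,  0.00087843]), 'joint_torque': array([ 9.66826425e-03, -9.37464952e+01,  3.67778175e+00, -4.55045485e+01,
       -4.85575036e-02,  1.67503743e-02,  8.42725944e-05]), 'eef_pos': array([ 243.16028783, -629.24984891,  204.8277184 ]), 'tool_rot': array([-5.58884282e-04,  9.83052515e-01,  1.83323268e-01, -1.43825602e-04]), 'wrist_force': array([ 1.31950029, -0.18517603,  0.77345654]), 'moment': array([-0.01950126,  0.00149542,  0.00334228]), 'finger_force': 0.0, 'gripper_width': 94.06388980903274}
top [[400.6, 0.0, 260.1], [0.0, 400.6, 190.5], [0.0, 0.0, 1.0]] [ 444. -110. 1131.] [[0.02, -1.0, -0.01], [-0.98, -0.02, -0.19], [0.19, 0.01, -0.98]]
scene [[421.0, 0.0, 250.7], [0.0, 421.0, 194.5], [0.0, 0.0, 1.0]] [ 984.  372. 1021.] [[-0.82, 0.57, 0.0], [0.48, 0.69, -0.54], [-0.31, -0.44, -0.84]]
```

View pics/top0.png

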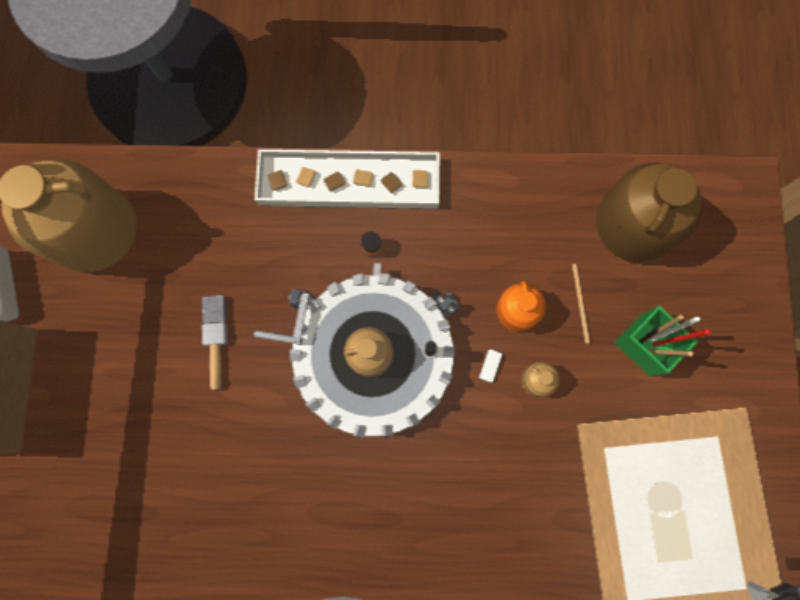

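View pics/sc0.png

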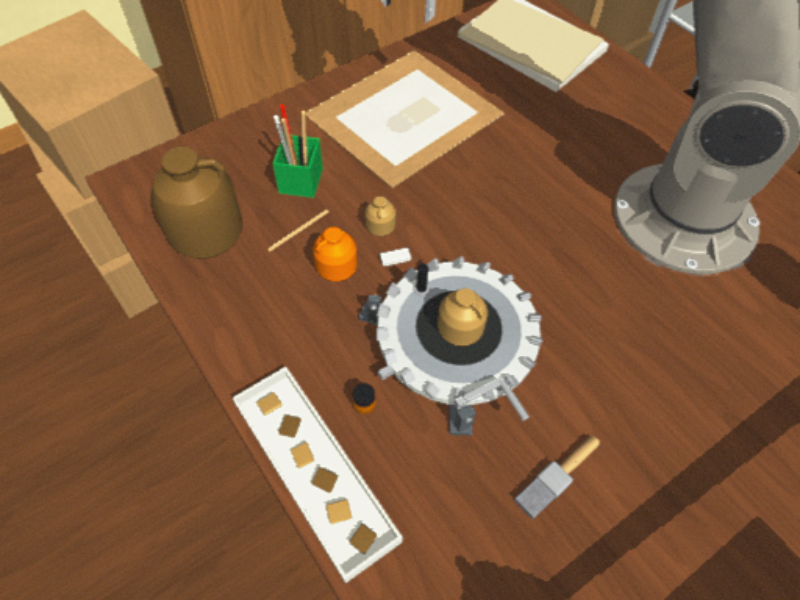

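The top view (800x600) shows the wheel at (372,355), its knob at (430,349) and the lug at (377,268). The stop is at (448,302), the pawl post at (298,298) and the pawl bar from (255,334) to (295,341).

Jug candidates are the buff one on the wheel (368,352), the orange one (521,307) and the smaller buff one (541,378). The one on the wheel fits: it isn't orange, it's the larger buff jug, and it stands in the middle.

Run:
```python
from h import *
from scipy.optimize import least_squares
z=np.load("s0.npz"); a,d,b,e=[z[k] for k in"adbe"]
P=cloud("top",d); Q=cloud("scene",e)
c0=ray("top",372*.64,355*.64,46); print("c0",c0)
for n,C in(("top",P),("scene",Q)):
    m=(np.abs(C[...,2]-46)<4)&(np.hypot(C[...,0]-c0[0],C[...,1]-c0[1])<160)
    k=(a if n=="top" else b)
    X=C[m]; print(n,m.sum(),X[:,2].mean())
    # rim edge: farthest per angle bin -> median radius fit, disc top
    def edge(c):
        an=np.arctan2(X[:,1]-c[1],X[:,0]-c[0]); rr=np.hypot(X[:,0]-c[0],X[:,1]-c[1])
        bi=((an+np.pi)/(2*np.pi)*48).astype(int)%48
        return np.array([X[bi==i][rr[bi==i].argmax()] for i in range(48) if (bi==i).any()])
    c=c0[:2]
    for _ in range(4):
        E=edge(c); f=least_squares(lambda p:np.hypot(E[:,0]-p[0],E[:,1]-p[1])-p[2],[*c,140],loss="soft_l1",f_scale=2); c=f.x[:2]
    print("wheel",f.x)
    # black ring/dark and knob
    g=k.max(-1)
    def rep(name,mm):
        if mm.sum(): W=C[mm]; print(" ",name,mm.sum(),W.mean(0).round(1),np.degrees(np.arctan2(*(W.mean(0)[:2]-c)[::-1])).round(1),np.hypot(*(W.mean(0)[:2]-c)).round(1))
    R_=np.hypot(C[...,0]-c[0],C[...,1]-c[1])
    rep("knobtop",(C[...,2]>106)&(C[...,2]<118)&(R_>80)&(R_<125)&(g<90))
    A=np.degrees(np.arctan2(C[...,1]-c[1],C[...,0]-c[0]))
    rep("lug",(abs(C[...,2]-45)<5)&(R_>146)&(R_<164)&(abs(A)<12))
    rep("post",(abs(C[...,2]-66)<5)&(R_>145)&(R_<190)&(abs(A-52)<12))
    rep("stop",(abs(C[...,2]-56)<4)&(R_>142)&(R_<180)&(abs(A+55)<15))
    rep("bar",(abs(C[...,2]-78)<15)&(R_>145)&(R_<230)&(A>60)&(A<110))
    mm=(C[...,2]>60)&(R_>145)&(R_<230)&(A>60)&(A<110); W=C[mm]; print("  bar range",W.min(0),W.max(0))
    rep("jugtop",(C[...,2]>138)&(R_<40))
    cv2.imwrite("x.png",b)
w=cv2.resize(a[150:300,150:370],(792,540),interpolation=cv2.INTER_CUBIC); cv2.imwrite("pics/crop.png",w)
```

```text
c0 [550.02917813 -37.07438733  46.        ]
top 6474 46.312817430457216
wheel [554.32636695 -38.27226346 140.25236652]
  knobtop 38 [ 559.  -136.6  112. ] -87.3 98.4
  lug 23 [707.5 -40.7  45.3] -0.9 153.2
  post 64 [647.2  97.5  65.9] 55.6 164.5
  stop 31 [ 645.1 -163.4   55.5] -54.1 154.5
  bar 98 [577.6 133.4  74.3] 82.3 173.2
  bar range [568.06016372 103.73125544  61.74322068] [637.67294087 162.02693292  78.9028528 ]
  jugtop 156 [551.8 -32.9 143.7] 115.3 5.9
scene 5409 45.56052574128251
wheel [557.93815404 -39.25420865 140.77534092]
  knobtop 38 [ 564.3 -137.4  110.6] -86.3 98.4
  lug 29 [711.6 -41.2  43.9] -0.7 153.7
  post 92 [649.9  94.4  65.5] 55.5 162.2
  stop 34 [ 647.9 -163.    54.9] -54.0 153.0
  bar 116 [582.7 132.9  73.1] 81.8 173.9
  bar range [571.89521256  88.17559503  63.76893087] [641.80227644 161.16111826  78.70694521]
  jugtop 129 [555.1 -33.6 142.4] 116.4 6.3
```

View pics/crop.png

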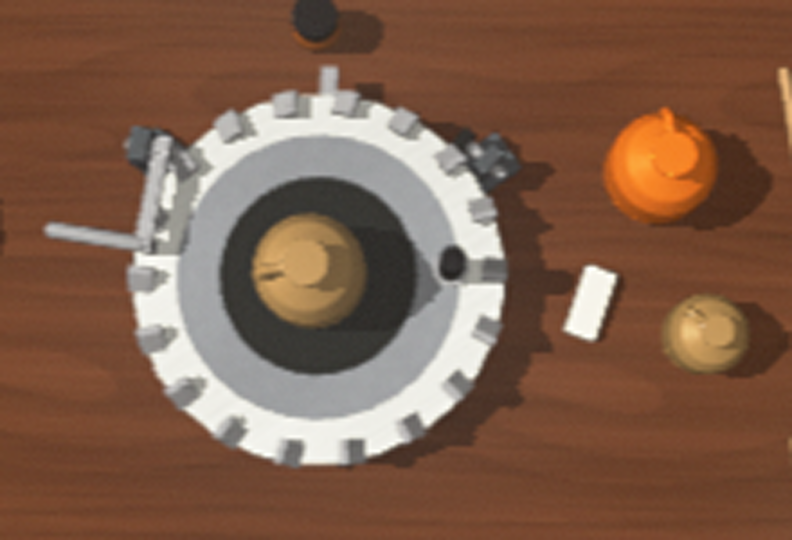

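The enlarged crop confirms it: the buff jug on the wheel (308,268) is larger than the buff one at (705,333), and the orange one is at (660,165). Base yaw is about -8°, wheel centre about (556,-39) and turn about 0.72 rad. Next I'll go to the pawl bar.

```bash
cat >> h.py <<'E'
C0=np.array([556.,-38.7]); YAW=np.radians(-8)
def b2w(x,y): c,s=np.cos(YAW),np.sin(YAW); return C0+[c*x-s*y,s*x+c*y]
def knob(turn,rad=100): a=np.radians(-120)+YAW+turn; return C0+rad*np.array([np.cos(a),np.sin(a)])
def bar(th): # base frame arc
    x=75+(-75*np.cos(th)+16*np.sin(th)); z=54+75*np.sin(th)+16*np.cos(th); return np.array([*b2w(x,178),z])
from scipy.spatial.transform import Rotation as Ro
def yawy(s=None):
    s=s or r.state(); w,x,y,z=s["tool_rot"]; m=Ro.from_quat([x,y,z,w]).as_matrix(); return m,np.degrees(np.arctan2(m[1,1],m[0,1]))
def plan(tcp,yd=None,s=None):
    s=s or r.state(); m,y0=yawy(s); d=m.T@(np.array(tcp)-s["eef_pos"])/10
    roll=0 if yd is None else -((yd-y0+90)%180-90)
    return dict(tx=round(d[0],2),ty=round(d[1],2),tz=round(d[2],2),roll=round(roll,1))
E
python3 -c "
from h import *
g=bar(0.02);print(g,plan([g[0],g[1],150],-8),plan([g[0],g[1],g[2]-18],-8))"
```

```text
[581.10453015 137.52109629  71.49670011] {'tx': np.float64(59.16), 'ty': np.float64(-59.34), 'tz': np.float64(5.55), 'roll': np.float64(-60.9)} {'tx': np.float64(59.16), 'ty': np.float64(-59.33), 'tz': np.float64(15.2), 'roll': np.float64(-60.9)}
```

```bash
R='{"jaw":0.5,"tx":59.2,"ty":-59.3,"tz":0,"roll":-61}'; python3 -m handwheel '[{"jaw":0.5,"tx":59.2,"ty":-59.3,"tz":0,"roll":-61},{"jaw":0.5,"tx":59.2,"ty":-59.3,"tz":0,"roll":-61},{"jaw":0.5,"tx":59.2,"ty":-59.3,"tz":0,"roll":-61},{"jaw":0.5,"tx":59.2,"ty":-59.3,"tz":0,"roll":-61},{"jaw":0.5,"tx":59.2,"ty":-59.3,"tz":0,"roll":-61},{"jaw":0.5,"tx":59.2,"ty":-59.3,"tz":0,"roll":-61},{"jaw":0.5,"tx":59.2,"ty":-59.3,"tz":0,"roll":-61},{"jaw":0.5,"tx":59.2,"ty":-59.3,"tz":0,"roll":-61},{"jaw":0.5,"tx":59.2,"ty":-59.3,"tz":0,"roll":-61},{"jaw":0.5,"tx":59.2,"ty":-59.3,"tz":0,"roll":-61},{"jaw":0.5,"tx":59.2,"ty":-59.3,"tz":0,"roll":-61},{"jaw":0.5,"tx":59.2,"ty":-59.3,"tz":0,"roll":-61},{"jaw":0.5,"tx":59.2,"ty":-59.3,"tz":0,"roll":-61},{"jaw":0.5,"tx":59.2,"ty":-59.3,"tz":0,"roll":-61},{"jaw":0.5,"tx":59.2,"ty":-59.3,"tz":5.5,"roll":-61},{"jaw":0.5,"tx":59.2,"ty":-59.3,"tz":5.5,"roll":-61},{"jaw":0.5,"tx":59.2,"ty":-59.3,"tz":5.5,"roll":-61},{"jaw":0.5,"tx":59.2,"ty":-59.3,"tz":5.5,"roll":-61}]' 10
python3 -c "
from h import *
g=bar(0.02);print(yawy()[1],r.state()['q'].round(2),plan([g[0],g[1],g[2]-18],-8))"
```

```text
time_s: 2.35
eef_pos: [582.7, 136.8, 152.4]
tool_rot: [0.001, 0.754, 0.657, 0.001]
wrist_force: [-0.3, 0.0, 0.8]
gripper_width: 47.3
finger_force: 0.0
-7.916664751512751 [ 0.1   0.41 -0.56  1.81  0.25  0.99 -0.7 ] {'tx': np.float64(0.05), 'ty': np.float64(-0.19), 'tz': np.float64(9.89), 'roll': np.float64(0.1)}
```

```bash
python3 -m handwheel '[{"jaw":0.5,"ty":-0.15,"tz":5},{"jaw":0.5,"ty":-0.15,"tz":8},{"jaw":0.5,"ty":-0.15,"tz":9.9},{"jaw":0.5,"ty":-0.15,"tz":9.9}]' 10
python3 - <<'E'
from h import *
a,d=r.snapshot("scene"); u,v=proj("scene",[581,137,70]).astype(int); print(u,v)
cv2.imwrite("pics/p1.png",cv2.resize(a[max(v-90,0):v+70,u-110:u+100],(790,600)))
E
```

```text
330 259schema error: expected keys jaw, tx, ty, tz, roll
```

View pics/p1.png

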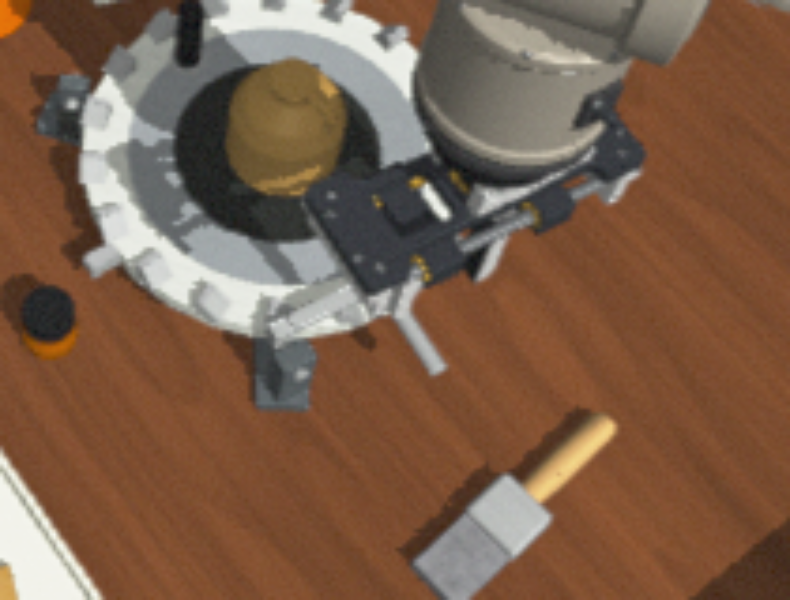

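The fingers straddle the bar at about (410,320), still at hover because that move was refused for missing keys. I'll descend and close.

```bash
python3 -m handwheel '[{"jaw":0.5,"tx":0,"ty":-0.15,"tz":5,"roll":0},{"jaw":0.5,"tx":0,"ty":-0.15,"tz":8,"roll":0},{"jaw":0.5,"tx":0,"ty":-0.15,"tz":9.9,"roll":0},{"jaw":0.5,"tx":0,"ty":-0.15,"tz":9.9,"roll":0},{"jaw":0.0,"tx":0,"ty":-0.15,"tz":9.9,"roll":0},{"jaw":0.0,"tx":0,"ty":-0.15,"tz":9.9,"roll":0},{"jaw":0.0,"tx":0,"ty":-0.15,"tz":9.9,"roll":0},{"jaw":0.0,"tx":0,"ty":-0.15,"tz":9.9,"roll":0},{"jaw":0.0,"tx":0,"ty":-0.15,"tz":9.9,"roll":0},{"jaw":0.0,"tx":0,"ty":-0.15,"tz":9.9,"roll":0}]' 10
python3 - <<'E'
from h import *
s=r.state(); print(s['eef_pos'],s['wrist_force'],s['gripper_width'],yawy()[1])
p=s['eef_pos']+[0,0,19]; h0=bar(0.02)
for th in np.arange(0.02,2.0,0.16).tolist()+[1.9,1.95]:
    t=bar(th)-h0+s['eef_pos']; q=plan(t,None); print(round(th,2),*[float(q[k]) for k in('tx','ty','tz')])
E
```

```text
time_s: 3.65
eef_pos: [577.6, 137.8, 51.5]
tool_rot: [-0.001, 0.754, 0.657, -0.002]
wrist_force: [-16.5, 1.5, 11.1]
gripper_width: 11.6
finger_force: 10.0
[577.61297581 137.78767593  51.4552165 ] [-16.48644662   1.48227255  11.13213609] 11.605186809054862 -7.8114554612549165
0.02 0.0 0.0 0.0
0.18 -0.0 0.37 -1.17
0.34 -0.01 0.92 -2.26
0.5 -0.01 1.64 -3.26
0.66 -0.01 2.51 -4.12
0.82 -0.02 3.5 -4.84
0.98 -0.02 4.6 -5.39
1.14 -0.03 5.76 -5.76
1.3 -0.03 6.98 -5.93
1.46 -0.03 8.2 -5.91
1.62 -0.04 9.41 -5.7
1.78 -0.04 10.57 -5.3
1.94 -0.04 11.65 -4.71
1.9 -0.04 11.39 -4.88
1.95 -0.04 11.71 -4.67
```

```bash
python3 -m handwheel '[{"jaw":0.0,"tx":0,"ty":-0.3,"tz":-0.1,"roll":0},{"jaw":0.0,"tx":0,"ty":-0.3,"tz":-0.2,"roll":0},{"jaw":0.0,"tx":0,"ty":-0.3,"tz":-0.2,"roll":0}]' 10
```

```text
time_s: 4.03
eef_pos: [577.7, 137.5, 53.7]
tool_rot: [0.0, 0.754, 0.657, 0.0]
wrist_force: [2.5, 1.1, -2.0]
gripper_width: 11.6
finger_force: 10.0
```

```bash
python3 -m handwheel '[{"jaw":0.0,"tx":0,"ty":0.15,"tz":-0.55,"roll":0},{"jaw":0.0,"tx":0,"ty":0.37,"tz":-1.17,"roll":0},{"jaw":0.0,"tx":0,"ty":0.92,"tz":-2.26,"roll":0},{"jaw":0.0,"tx":0,"ty":1.64,"tz":-3.26,"roll":0},{"jaw":0.0,"tx":0,"ty":2.51,"tz":-4.12,"roll":0},{"jaw":0.0,"tx":0,"ty":3.5,"tz":-4.84,"roll":0},{"jaw":0.0,"tx":0,"ty":3.5,"tz":-4.84,"roll":0}]' 10
```

```text
time_s: 4.9
eef_pos: [612.4, 132.8, 102.4]
tool_rot: [-0.0, 0.754, 0.657, 0.0]
wrist_force: [-0.8, 0.6, 3.5]
gripper_width: 11.5
finger_force: 10.0
```

```bash
python3 -m handwheel '[{"jaw":0.0,"tx":0,"ty":1.1,"tz":-0.55,"roll":0},{"jaw":0.0,"tx":0,"ty":2.26,"tz":-0.92,"roll":0},{"jaw":0.0,"tx":0,"ty":3.48,"tz":-1.09,"roll":0},{"jaw":0.0,"tx":0,"ty":4.7,"tz":-1.07,"roll":0},{"jaw":0.0,"tx":0,"ty":5.91,"tz":-0.86,"roll":0},{"jaw":0.0,"tx":0,"ty":7.07,"tz":-0.46,"roll":0},{"jaw":0.0,"tx":0,"ty":7.89,"tz":-0.04,"roll":0},{"jaw":0.0,"tx":0,"ty":7.89,"tz":-0.04,"roll":0}]' 10
```

```text
time_s: 5.9
eef_pos: [690.6, 121.8, 101.7]
tool_rot: [-0.0, 0.754, 0.657, 0.0]
wrist_force: [0.8, -0.5, 0.3]
gripper_width: 11.5
finger_force: 10.0
```

```bash
sed -i 's/^C0=.*/C0=np.array([553.8,-38.3]); YAW=np.radians(-8)/; s/; YAW=np.radians(-8); YAW/; YAW/' h.py; python3 -m handwheel '[{"jaw":0.4,"tx":0,"ty":0,"tz":0,"roll":0},{"jaw":0.4,"tx":0,"ty":0,"tz":0,"roll":0},{"jaw":0.4,"tx":0,"ty":0,"tz":0,"roll":0},{"jaw":0.4,"tx":0,"ty":0,"tz":-4,"roll":0},{"jaw":0.4,"tx":0,"ty":0,"tz":-10,"roll":0},{"jaw":0.4,"tx":0,"ty":0,"tz":-10,"roll":0}]' 10
python3 - <<'E'
from h import *
k=knob(.715);print(k,plan([*k,150],3))
a,d=r.snapshot("scene"); P=cloud("scene",d); m=(P[...,2]>100)&(np.hypot(P[...,0]-691,P[...,1]-122)<50)&(P[...,2]<135);print(m.sum(),P[m].mean(0))
u,v=proj("scene",[650,80,60]).astype(int)
cv2.imwrite("pics/p2.png",cv2.resize(a[v-110:v+50,u-100:u+110],(790,600)))
E
```

```text
time_s: 6.65
eef_pos: [692.2, 123.0, 207.6]
tool_rot: [0.002, 0.754, 0.657, 0.003]
wrist_force: [0.3, -0.3, 0.1]
gripper_width: 37.5
finger_force: 0.0
[ 558.97517557 -138.16599801] {'tx': np.float64(-27.71), 'ty': np.float64(-9.66), 'tz': np.float64(5.62), 'roll': np.float64(-10.9)}
127 [697.56982706 118.06933052 120.67786014]
```

View pics/p2.png

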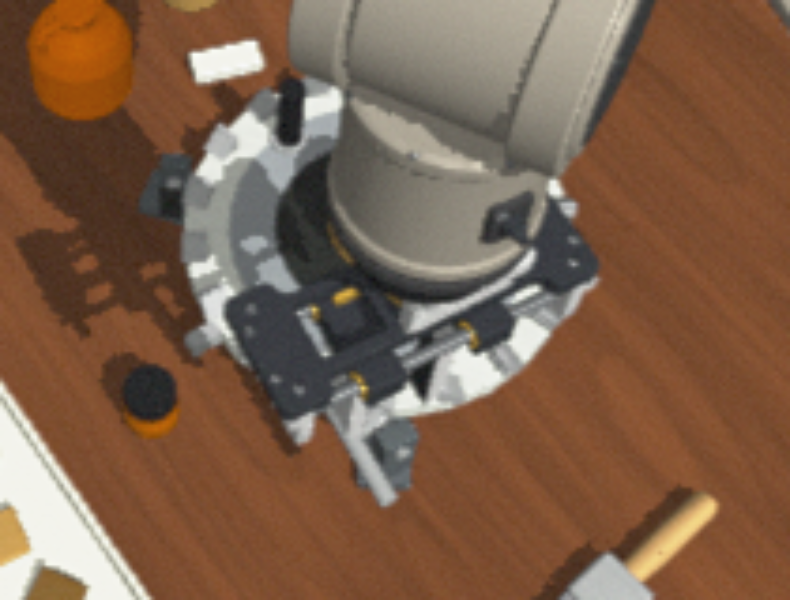

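The pawl is thrown over and staying: its bar runs from (345,420) to (390,500), at about z 120. Next, the knob.

```bash
python3 -m handwheel '[{"jaw":0.5,"tx":-27.7,"ty":-9.7,"tz":0,"roll":-11},{"jaw":0.5,"tx":-27.7,"ty":-9.7,"tz":0,"roll":-11},{"jaw":0.5,"tx":-27.7,"ty":-9.7,"tz":0,"roll":-11},{"jaw":0.5,"tx":-27.7,"ty":-9.7,"tz":0,"roll":-11},{"jaw":0.5,"tx":-27.7,"ty":-9.7,"tz":0,"roll":-11},{"jaw":0.5,"tx":-27.7,"ty":-9.7,"tz":0,"roll":-11},{"jaw":0.5,"tx":-27.7,"ty":-9.7,"tz":4,"roll":-11},{"jaw":0.5,"tx":-27.7,"ty":-9.7,"tz":5.6,"roll":-11},{"jaw":0.5,"tx":-27.7,"ty":-9.7,"tz":5.6,"roll":-11}]' 10
python3 - <<'E'
from h import *
k=knob(.715);print(k,plan([*k,78],3))
E
```

```text
time_s: 7.82
eef_pos: [555.6, -138.2, 145.2]
tool_rot: [-0.001, 0.687, 0.727, -0.0]
wrist_force: [-0.7, -0.0, 0.1]
gripper_width: 47.0
finger_force: 0.0
[ 558.97517557 -138.16599801] {'tx': np.float64(-0.02), 'ty': np.float64(0.36), 'tz': np.float64(6.71), 'roll': np.float64(0.2)}
```

```bash
python3 -m handwheel '[{"jaw":0.5,"tx":0,"ty":0.3,"tz":0,"roll":0},{"jaw":0.5,"tx":0,"ty":0.3,"tz":3,"roll":0},{"jaw":0.5,"tx":0,"ty":0.3,"tz":6.2,"roll":0},{"jaw":0.5,"tx":0,"ty":0.3,"tz":6.6,"roll":0},{"jaw":0.25,"tx":0,"ty":0.3,"tz":6.6,"roll":0},{"jaw":0.1,"tx":0,"ty":0.3,"tz":6.6,"roll":0},{"jaw":0.1,"tx":0,"ty":0.3,"tz":6.6,"roll":0},{"jaw":0.1,"tx":0,"ty":0.3,"tz":6.6,"roll":0},{"jaw":0.1,"tx":0,"ty":0.3,"tz":6.6,"roll":0}]' 6
python3 - <<'E'
from h import *
s=r.state();m,y=yawy(); print(s['eef_pos'],s['wrist_force'],m.T@s['wrist_force'],y)
E
```

```text
time_s: 8.95
eef_pos: [559.7, -139.2, 81.3]
tool_rot: [0.001, 0.688, 0.726, 0.0]
wrist_force: [-1.6, -1.0, 7.4]
gripper_width: 19.9
finger_force: 6.0
[ 559.74948273 -139.15771184   81.26731933] [-1.57710474 -0.96090045  7.41292227] [-0.8776107  -1.61668537 -7.4147241 ] 3.1174838038138653
```

```bash
python3 -m handwheel '[{"jaw":0.1,"tx":0,"ty":-0.2,"tz":0,"roll":1.2},{"jaw":0.1,"tx":0.01,"ty":-0.52,"tz":0,"roll":3},{"jaw":0.1,"tx":0.05,"ty":-1.05,"tz":0,"roll":6},{"jaw":0.1,"tx":0.12,"ty":-1.56,"tz":0,"roll":9},{"jaw":0.1,"tx":0.22,"ty":-2.08,"tz":0,"roll":12},{"jaw":0.1,"tx":0.34,"ty":-2.59,"tz":0,"roll":15},{"jaw":0.1,"tx":0.49,"ty":-3.09,"tz":0,"roll":18}]' 6
python3 - <<'E'
from h import *
s=r.state();m,y=yawy(); print(m.T@s['wrist_force'],y,s['moment'])
E
```

```text
time_s: 9.82
eef_pos: [528.9, -136.3, 81.2]
tool_rot: [0.001, 0.793, 0.609, 0.001]
wrist_force: [2.3, -2.1, 7.0]
gripper_width: 19.7
finger_force: 6.0
[-1.4434097   2.74413271 -7.01088108] -15.015862808364572 [-0.56526353 -0.75304945  0.03336377]
```

```bash
python3 -m handwheel '[{"jaw":0.1,"tx":0.01,"ty":-0.35,"tz":-0.2,"roll":2},{"jaw":0.1,"tx":0.04,"ty":-0.87,"tz":-0.2,"roll":5},{"jaw":0.1,"tx":0.1,"ty":-1.39,"tz":-0.2,"roll":8},{"jaw":0.1,"tx":0.18,"ty":-1.91,"tz":-0.2,"roll":11},{"jaw":0.1,"tx":0.27,"ty":-2.33,"tz":-0.2,"roll":13.5}]' 6
python3 - <<'E'
from h import *
s=r.state();m,y=yawy(); print(m.T@s['wrist_force'],y,s['moment'])
a,d=r.snapshot("top"); cv2.imwrite("pics/p3.png",cv2.resize(a[150:300,150:370],(792,540),interpolation=cv2.INTER_CUBIC))
E
```

```text
time_s: 10.45
eef_pos: [506.0, -127.4, 82.4]
tool_rot: [0.0, 0.859, 0.511, -0.0]
wrist_force: [2.6, -2.9, -3.3]
gripper_width: 19.8
finger_force: 6.0
[-1.35708995  3.66031845  3.34946548] -28.490596929933545 [-0.46678692 -0.70683494 -0.01090397]
```

View pics/p3.png

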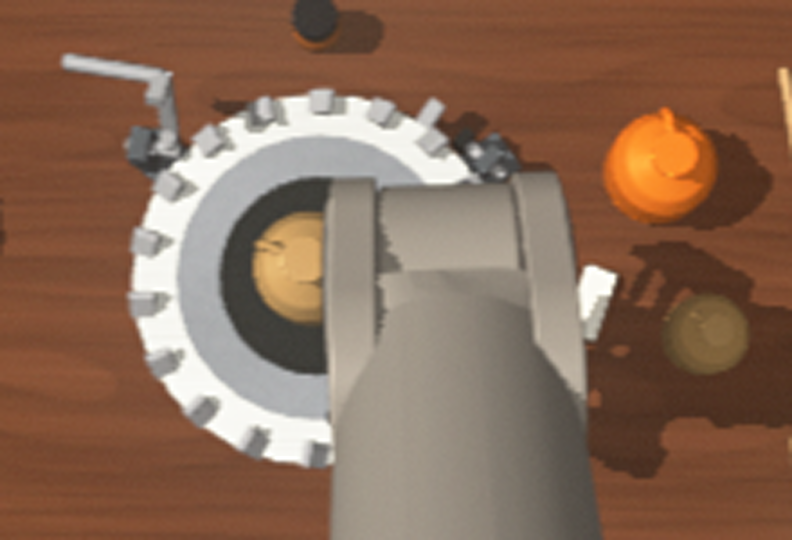

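Lug at (433,108) is closing on the stop at (480,155), the pawl is still over, and the jug is centred at (300,265). From here I'll feel for the stop in small steps.

```bash
cat > f.py <<'E'
from h import *
s=r.state();m,y=yawy(); p=s['eef_pos'][:2]-C0; print('tool F',(m.T@s['wrist_force']).round(2),'turn',round(np.degrees(np.arctan2(p[1],p[0]))+128,2),'Mz',s['moment'][2].round(3),'y',y.round(1),s['time_s'])
E
python3 -m handwheel '[{"jaw":0.1,"tx":0.01,"ty":-0.35,"tz":0.07,"roll":2},{"jaw":0.1,"tx":0.03,"ty":-0.7,"tz":0.07,"roll":4},{"jaw":0.1,"tx":0.06,"ty":-0.96,"tz":0.07,"roll":5.5}]' 6; python3 f.py
python3 -m handwheel '[{"jaw":0.1,"tx":0,"ty":-0.09,"tz":0,"roll":0.5},{"jaw":0.1,"tx":0,"ty":-0.18,"tz":0,"roll":1}]' 6; python3 f.py
```

```text
time_s: 10.88
eef_pos: [498.4, -122.6, 82.1]
tool_rot: [0.001, 0.883, 0.47, 0.0]
wrist_force: [1.6, -4.8, 6.3]
gripper_width: 19.9
finger_force: 6.0
tool F [-3.03  4.01 -6.33] turn 4.69 Mz 0.003 y -34.0 10.875
time_s: 11.12
eef_pos: [497.0, -121.7, 82.1]
tool_rot: [0.001, 0.887, 0.462, 0.0]
wrist_force: [1.6, -4.6, 5.6]
gripper_width: 19.8
finger_force: 6.0
tool F [-2.88  4.   -5.55] turn 3.71 Mz 0.008 y -34.9 11.125
```

```bash
python3 -m handwheel '[{"jaw":0.1,"tx":-0.03,"ty":-0.08,"tz":-0.05,"roll":0.5},{"jaw":0.1,"tx":-0.05,"ty":-0.15,"tz":-0.1,"roll":0.9}]' 6|tail -1; python3 f.py
python3 -m handwheel '[{"jaw":0.1,"tx":0,"ty":-0.06,"tz":0,"roll":0.4},{"jaw":0.1,"tx":0,"ty":-0.12,"tz":0,"roll":0.7}]' 6|tail -1; python3 f.py
```

```text
finger_force: 6.0
tool F [2.28 3.99 8.93] turn 2.28 Mz -0.011 y -35.8 11.375
finger_force: 6.0
tool F [3.1  3.75 9.17] turn 1.63 Mz 0.005 y -36.5 11.625
```

```bash
python3 -m handwheel '[{"jaw":0.1,"tx":0,"ty":-0.06,"tz":0,"roll":0.4},{"jaw":0.1,"tx":0,"ty":-0.12,"tz":0,"roll":0.7}]' 6|tail -1; python3 f.py
```

```text
finger_force: 6.0
tool F [ 0.72 10.19  7.74] turn 1.51 Mz 0.06 y -37.2 11.875
```

```bash
python3 -m handwheel '[{"jaw":0.1,"tx":0,"ty":0.04,"tz":0.1,"roll":0},{"jaw":0.1,"tx":0,"ty":0.04,"tz":0.1,"roll":0}]' 6|tail -1; python3 f.py
```

```text
finger_force: 6.0
tool F [ 0.07  1.6  -4.23] turn 1.55 Mz 0.04 y -37.2 12.125
```

```bash
python3 -m handwheel '[{"jaw":0.1,"tx":0,"ty":-0.03,"tz":-0.03,"roll":0},{"jaw":0.1,"tx":0,"ty":-0.03,"tz":-0.03,"roll":0}]' 6|tail -1; python3 f.py; python3 -m handwheel '[{"jaw":0.1,"tx":0,"ty":0,"tz":0,"roll":0},{"jaw":0.1,"tx":0,"ty":0,"tz":0,"roll":0}]' 6|tail -1; python3 f.py
```

```text
finger_force: 6.0
tool F [1.19 5.3  1.81] turn 1.52 Mz 0.022 y -37.2 12.375
finger_force: 6.0
tool F [0.18 6.06 1.6 ] turn 1.53 Mz -0.004 y -37.2 12.625
```

The load holds at 6 N during a pause, where friction alone would fade, so the lug is on the rubber. One more nudge to about 8 N, then release.

```bash
python3 -m handwheel '[{"jaw":0.1,"tx":0,"ty":-0.015,"tz":0,"roll":0},{"jaw":0.1,"tx":0,"ty":-0.015,"tz":0,"roll":0},{"jaw":0.1,"tx":0,"ty":-0.015,"tz":0,"roll":0}]' 6|tail -1; python3 f.py; python3 -m handwheel '[{"jaw":0.45,"tx":0,"ty":0,"tz":0,"roll":0},{"jaw":0.45,"tx":0,"ty":0,"tz":0,"roll":0},{"jaw":0.45,"tx":0,"ty":0,"tz":0,"roll":0},{"jaw":0.45,"tx":0,"ty":0,"tz":-3,"roll":0},{"jaw":0.45,"tx":0,"ty":0,"tz":-8,"roll":0},{"jaw":0.45,"tx":0,"ty":0,"tz":-13,"roll":0},{"jaw":0.45,"tx":0,"ty":0,"tz":-13,"roll":0}]' 10
python3 - <<'E'
from h import *
d0=bar(1.95)-bar(1.9); print(bar(1.95),plan([*bar(1.95)[:2],208],-8))
E
```

```text
finger_force: 6.0
tool F [0.3  6.82 1.93] turn 1.51 Mz 0.003 y -37.2 13.0
time_s: 13.88
eef_pos: [494.8, -119.4, 215.3]
tool_rot: [0.002, 0.896, 0.445, 0.002]
wrist_force: [0.5, 0.1, -0.8]
gripper_width: 41.7
finger_force: 0.0
[695.05499268 121.59721333 117.74908532] {'tx': np.float64(31.3), 'ty': np.float64(1.39), 'tz': np.float64(0.81), 'roll': np.float64(-29.2)}
```

```bash
python3 -m handwheel '[{"jaw":0.45,"tx":31.2,"ty":1.4,"tz":0,"roll":-29.2},{"jaw":0.45,"tx":31.2,"ty":1.4,"tz":0,"roll":-29.2},{"jaw":0.45,"tx":31.2,"ty":1.4,"tz":0,"roll":-29.2},{"jaw":0.45,"tx":31.2,"ty":1.4,"tz":0,"roll":-29.2},{"jaw":0.45,"tx":31.2,"ty":1.4,"tz":0,"roll":-29.2},{"jaw":0.45,"tx":31.2,"ty":1.4,"tz":0,"roll":-29.2},{"jaw":0.45,"tx":31.2,"ty":1.4,"tz":0,"roll":-29.2},{"jaw":0.45,"tx":31.2,"ty":1.4,"tz":2,"roll":-29.2},{"jaw":0.45,"tx":31.2,"ty":1.4,"tz":2,"roll":-29.2},{"jaw":0.45,"tx":31.2,"ty":1.4,"tz":2,"roll":-29.2}]' 10
python3 - <<'E'
from h import *
print(plan([693.8,121.4,101],-8),yawy()[1])
a,d=r.snapshot("scene"); P=cloud("scene",d); m=(P[...,2]>100)&(np.hypot(P[...,0]-691,P[...,1]-122)<50)&(P[...,2]<140);print(m.sum(),P[m].mean(0))
R_=np.hypot(P[...,0]-557.9,P[...,1]+39.2); A=np.degrees(np.arctan2(P[...,1]+39.2,P[...,0]-557.9)); m=(abs(P[...,2]-45)<5)&(R_>150)&(R_<162)&(abs(A+40)<10);print("lug",m.sum(),A[m].mean() if m.any() else 0)
E
```

```text
time_s: 15.12
eef_pos: [692.5, 120.2, 191.9]
tool_rot: [0.0, 0.755, 0.656, -0.0]
wrist_force: [0.1, -0.5, 0.0]
gripper_width: 42.1
finger_force: 0.0
{'tx': np.float64(0.14), 'ty': np.float64(0.11), 'tz': np.float64(9.09), 'roll': np.float64(-0.0)} -8.02178311322393
100 [697.81496308 125.25864788 120.8056039 ]
lug 28 -42.97435102979203
```

```bash
python3 -m handwheel '[{"jaw":0.45,"tx":0.1,"ty":0.1,"tz":4,"roll":0},{"jaw":0.45,"tx":0.1,"ty":0.1,"tz":8,"roll":0},{"jaw":0.45,"tx":0.1,"ty":0.1,"tz":9,"roll":0},{"jaw":0.45,"tx":0.1,"ty":0.1,"tz":9,"roll":0},{"jaw":0.45,"tx":0.1,"ty":0.1,"tz":9,"roll":0},{"jaw":0.2,"tx":0.1,"ty":0.1,"tz":9,"roll":0},{"jaw":0.0,"tx":0.1,"ty":0.1,"tz":9,"roll":0},{"jaw":0.0,"tx":0.1,"ty":0.1,"tz":9,"roll":0},{"jaw":0.0,"tx":0.1,"ty":0.1,"tz":9,"roll":0},{"jaw":0.0,"tx":0.1,"ty":0.1,"tz":9,"roll":0}]' 8
python3 f.py
python3 - <<'E'
from h import *
s=r.state();m,y=yawy();
for th in [1.93,1.85,1.7,1.55,1.4,1.25,1.1,.95,.8,.65,.5,.4,.3,.2,.1,.05,0]:
    t=m.T@(bar(th)-bar(1.95))/10; print(th,t.round(2))
E
```

```text
time_s: 16.42
eef_pos: [693.9, 121.8, 102.0]
tool_rot: [0.0, 0.755, 0.656, 0.0]
wrist_force: [0.2, -0.2, 1.9]
gripper_width: 11.8
finger_force: 8.0
tool F [-0.19  0.19 -1.92] turn 176.82 Mz 0.017 y -8.0 16.425
1.93 [ 0.   -0.13 -0.08]
1.85 [ 0.   -0.66 -0.39]
1.7 [ 0.   -1.71 -0.86]
1.55 [ 0.   -2.82 -1.16]
1.4 [ 0.   -3.96 -1.29]
1.25 [ 0.   -5.11 -1.25]
1.1 [ 0.   -6.24 -1.04]
0.95 [ 0.   -7.32 -0.66]
0.8 [ 0.   -8.34 -0.12]
0.65 [ 0.   -9.27  0.56]
0.5 [  0.   -10.08   1.37]
0.4 [  0.   -10.55   1.98]
0.3 [  0.   -10.96   2.63]
0.2 [ 1.00e-02 -1.13e+01  3.32e+00]
0.1 [ 1.000e-02 -1.157e+01  4.030e+00]
0.05 [ 1.000e-02 -1.167e+01  4.400e+00]
0 [ 1.000e-02 -1.176e+01  4.770e+00]
```

```bash
python3 -m handwheel '[{"jaw":0.0,"tx":0,"ty":-0.3,"tz":-0.19,"roll":0},{"jaw":0.0,"tx":0,"ty":-0.66,"tz":-0.39,"roll":0},{"jaw":0.0,"tx":0,"ty":-1.71,"tz":-0.86,"roll":0},{"jaw":0.0,"tx":0,"ty":-2.82,"tz":-1.16,"roll":0},{"jaw":0.0,"tx":0,"ty":-3.96,"tz":-1.29,"roll":0},{"jaw":0.0,"tx":0,"ty":-5.11,"tz":-1.25,"roll":0},{"jaw":0.0,"tx":0,"ty":-6.24,"tz":-1.04,"roll":0},{"jaw":0.0,"tx":0,"ty":-7.32,"tz":-0.66,"roll":0},{"jaw":0.0,"tx":0,"ty":-8.34,"tz":-0.12,"roll":0},{"jaw":0.0,"tx":0,"ty":-8.34,"tz":-0.12,"roll":0}]' 8; python3 f.py
```

```text
time_s: 17.68
eef_pos: [610.0, 133.5, 102.5]
tool_rot: [-0.0, 0.754, 0.656, -0.001]
wrist_force: [-2.0, 0.3, 3.0]
gripper_width: 11.8
finger_force: 8.0
tool F [ 0.06 -2.04 -2.99] turn 199.89 Mz 0.033 y -7.9 17.675
```

```bash
python3 -m handwheel '[{"jaw":0.0,"tx":0,"ty":-0.93,"tz":0.68,"roll":0},{"jaw":0.0,"tx":0,"ty":-1.74,"tz":1.49,"roll":0},{"jaw":0.0,"tx":0,"ty":-2.21,"tz":2.1,"roll":0},{"jaw":0.0,"tx":0,"ty":-2.62,"tz":2.75,"roll":0},{"jaw":0.0,"tx":0,"ty":-2.96,"tz":3.44,"roll":0},{"jaw":0.0,"tx":0,"ty":-3.23,"tz":4.15,"roll":0},{"jaw":0.0,"tx":0,"ty":-3.23,"tz":4.15,"roll":0}]' 8; python3 f.py
python3 -m handwheel '[{"jaw":0.0,"tx":0,"ty":-0.05,"tz":0.18,"roll":0},{"jaw":0.0,"tx":0,"ty":-0.1,"tz":0.35,"roll":0},{"jaw":0.0,"tx":0,"ty":-0.1,"tz":0.35,"roll":0}]' 8; python3 f.py
```

```text
time_s: 18.55
eef_pos: [579.0, 137.8, 61.1]
tool_rot: [-0.0, 0.755, 0.656, -0.0]
wrist_force: [1.6, 1.5, -0.9]
gripper_width: 11.4
finger_force: 8.0
tool F [1.7  1.4  0.88] turn 209.85 Mz -0.028 y -8.0 18.55
time_s: 18.92
eef_pos: [578.3, 138.0, 58.1]
tool_rot: [-0.0, 0.755, 0.656, 0.0]
wrist_force: [-0.0, 0.3, -0.1]
gripper_width: 12.1
finger_force: 8.0
tool F [ 0.26 -0.07  0.05] turn 210.1 Mz -0.062 y -8.0 18.925
```

```bash
python3 -m handwheel '[{"jaw":0.0,"tx":0,"ty":-0.04,"tz":0.15,"roll":0},{"jaw":0.0,"tx":0,"ty":-0.06,"tz":0.25,"roll":0},{"jaw":0.0,"tx":0,"ty":-0.06,"tz":0.25,"roll":0}]' 6; python3 -m handwheel '[{"jaw":0.0,"tx":0,"ty":-0.02,"tz":0.1,"roll":0},{"jaw":0.0,"tx":0,"ty":-0.02,"tz":0.15,"roll":0},{"jaw":0.0,"tx":0,"ty":-0.02,"tz":0.15,"roll":0}]' 6; python3 f.py
```

```text
time_s: 19.3
eef_pos: [577.6, 138.1, 55.5]
tool_rot: [-0.0, 0.755, 0.656, -0.0]
wrist_force: [0.2, 0.5, 0.6]
gripper_width: 11.5
finger_force: 6.0
time_s: 19.68
eef_pos: [577.4, 138.1, 54.2]
tool_rot: [-0.0, 0.755, 0.656, -0.0]
wrist_force: [-1.3, -0.1, 4.2]
gripper_width: 11.9
finger_force: 6.0
tool F [-0.26 -1.31 -4.2 ] turn 210.38 Mz -0.039 y -8.0 19.675
```

```bash
python3 -m handwheel '[{"jaw":0.45,"tx":0,"ty":0,"tz":0,"roll":0},{"jaw":0.45,"tx":0,"ty":0,"tz":0,"roll":0},{"jaw":0.45,"tx":0,"ty":0,"tz":0,"roll":0},{"jaw":0.45,"tx":0,"ty":0,"tz":-3,"roll":0},{"jaw":0.45,"tx":0,"ty":0,"tz":-8,"roll":0},{"jaw":0.45,"tx":0,"ty":0,"tz":-14,"roll":0},{"jaw":0.45,"tx":-10,"ty":-10,"tz":-18,"roll":0},{"jaw":0.45,"tx":15,"ty":-10,"tz":-18,"roll":0},{"jaw":0.45,"tx":18,"ty":-10,"tz":-18,"roll":0},{"jaw":0.45,"tx":18,"ty":-10,"tz":-18,"roll":0},{"jaw":0.45,"tx":18,"ty":-10,"tz":-18,"roll":0},{"jaw":0.45,"tx":18,"ty":-10,"tz":-18,"roll":0}]' 6
python3 - <<'E'
from h import *
z=np.load("s0.npz")
a,d=r.snapshot("top"); b,e=r.snapshot("scene")
P=cloud("scene",e); c=np.array([556.8,-39.2])
R_=np.hypot(P[...,0]-c[0],P[...,1]-c[1]);A=np.degrees(np.arctan2(P[...,1]-c[1],P[...,0]-c[0]))
m=(P[...,2]>60)&(P[...,2]<95)&(R_>155)&(R_<215)&(abs(A-82)<8); print("bar now",m.sum(),P[m].mean(0),P[m].max(0))
P0=cloud("scene",z['e']); R0=np.hypot(P0[...,0]-c[0],P0[...,1]-c[1]);A0=np.degrees(np.arctan2(P0[...,1]-c[1],P0[...,0]-c[0]))
m=(P0[...,2]>60)&(P0[...,2]<95)&(R0>155)&(R0<215)&(abs(A0-82)<8); print("bar start",m.sum(),P0[m].mean(0),P0[m].max(0))
m=(P[...,2]>138)&(R_<40)&(P[...,2]<150);print("jug",P[m].mean(0))
m=(abs(P[...,2]-45)<5)&(R_>146)&(R_<160)&(abs(A+40)<12);print("lug",A[m].mean())
u,v=proj("scene",[610,40,60]).astype(int)
w=np.hstack([cv2.resize(a[170:290,170:290],(400,400)),cv2.resize(b[v-70:v+50,u-60:u+60],(400,400))]); cv2.imwrite("pics/p4.png",w)
E
```

```text
time_s: 21.18
eef_pos: [501.9, 334.1, 234.3]
tool_rot: [-0.001, 0.753, 0.658, 0.0]
wrist_force: [0.9, -0.3, 0.0]
gripper_width: 42.2
finger_force: 0.0
bar now 93 [581.63145969 138.59821573  72.81171562] [588.462022   161.772552    77.16298126]
bar start 93 [581.86006433 138.9572029   73.25630764] [588.5260127  161.16111826  78.70694521]
jug [558.49496131 -33.84099892 142.53376277]
lug -43.835645622731654
```

View pics/p4.png

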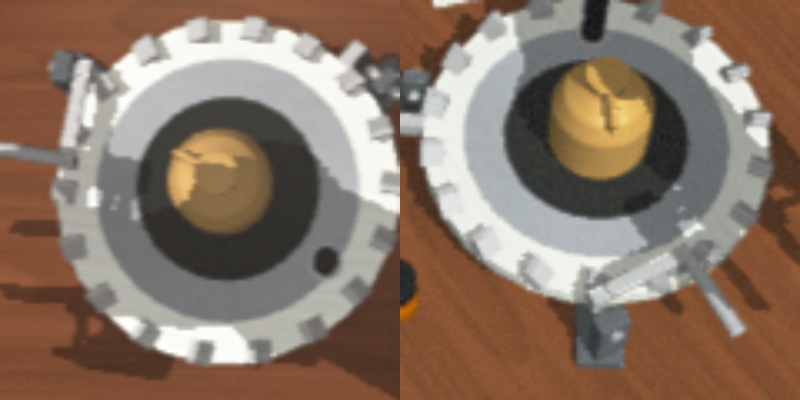

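The pawl is back down between the teeth, with its bar at (715,290) in the right-hand view and at design height. The lug is at the stop (360,60) and the jug is upright in the middle.

```bash
python3 -c "
from rig import r
print(r.job_done())"
```

```text
the job is handed in; nothing more can be done
None
```

I handed the job in at about 21 s: the wheel is back with its lug bearing lightly on the rubber stop (peak push about 10 N at the knob, about 7 N at release), the pawl is fully home between the teeth, and the jug is upright in the middle.

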